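# Seat the spray station's pan on its pegs and fire a test shot

## Task

Get the chocolate spray station ready: slide the steel pan along the white deck, without lifting it off, until both notches in its flange are fully home against the two blue pegs. Only then press the red nozzle cap of the spray canister right down and let it spring back up. Leave the pan home and flat, and leave the two gold gift boxes and the brown tin where they are.

Things in the scene. Friction and masses are not known exactly. Their poses are not given: they have to be found in the camera images.
- home (a point): Point on the top face of the station's fixed white deck (20 mm above the table) that the pan's origin takes when fully home. x points along the deck, away from the robot, towards the pegs; z up. The deck reaches from x = -225 to +125 mm and y = -145 to +145 mm in this frame.
- peg_left (a point): Foot, at deck level, of the left (+y) blue peg's axis: fixed, upright, 10 mm diameter, 24 mm high; at x = +76, y = +55 mm in the home frame.
- peg_right (a point): The same of the right blue peg, at x = +76, y = -55 mm in the home frame.
- pan: Loose open steel pan, about 0.5 kg, lying flat on the deck short of the pegs and askew. Origin: centre of its tray's underside; x points to its notched flange, z up. Tray 130 mm (x) by 180 mm (y) outside, walls 5 mm thick, rim 35 mm above the underside, floor 6 mm thick.
- flange (a point): Point on the pan's underside midway between the notch bottoms, 71 mm in x from the pan's origin; axes as the pan's. The flange, dark grey, 8 mm thick, runs from the tray's wall (6 mm before this point) to 34 mm beyond it. Two notches, at y = +55 and -55 mm, are 14 mm wide and open to +x, their mouths flared to about 32 mm over the last 16 mm.
- canister: Fixed upright spray canister, 54 mm diameter, on a round dark foot (84 mm diameter, 18 mm high) bolted to the table beside the deck, on its left (+y) side. Origin: centre of the foot's underside. The red cap sits on top.
- cap_top (a point): Centre of the top face of the canister's red nozzle cap (36 mm diameter, 26 mm high, top 184 mm above the table when up); a thin white spout points from it towards the deck. Moves with the cap.
- cap (a joint): Travel of the sprung cap: 0 = up, grows as it is pressed down, 0.008 m = right down. The spring takes about 2 N to start and 8 N right down.
- gift_a: Gold gift box, 45 x 45 x 60 mm high with a small bow, loose on the table right (-y) of the deck. Origin: centre of the underside, z up. Leave alone.
- gift_b: Second gold gift box, same as gift_a. Leave alone.
- tin: Round dark brown tin, 72 mm diameter, 45 mm high, loose on the table right of the deck. Origin: centre of the underside, z up. Leave alone.

How it is judged:
On the way, in this order (a step that is already met when the one before it is completed fails the run):
1. the pan is fully home against both pegs, flat on the deck (horizontal distance between pan and home below 0.005 m and angle between the x axis of pan and the x axis of home, either way round below 0.05 rad and z of pan in the frame of home below 0.003 m and angle between pan's own z axis and vertical below 0.03 rad), for 0.2 s.
2. the nozzle cap is pressed right down (all of step 1 and value of joint cap above 0.0065 m), for 0.1 s.
At the end, for the whole second after the job is handed in: The pan's origin is within 5 mm (horizontally) of the home point, turned less than 0.05 rad, flat on the deck (under 3 mm up, under 0.03 rad tilt) and at rest, and the cap is back up (within 1 mm) (all of step 1 and linear speed of pan below 0.01 m/s and value of joint cap below 0.001 m); the robot touches nothing.
It fails at once if the pan is lifted off the deck (15 mm or more) or tipped beyond 0.3 rad (z of pan in the frame of home above 0.015 m or angle between pan's own z axis and vertical above 0.3 rad).
It fails at once if the cap is pressed (beyond 3 mm) while the pan is not home (value of joint cap above 0.003 m and not (horizontal distance between pan and home below 0.005 m and angle between the x axis of pan and the x axis of home, either way round below 0.05 rad and z of pan in the frame of home below 0.003 m and angle between pan's own z axis and vertical below 0.03 rad)).
It fails at once if a gift box or the tin is moved more than 20 mm or tipped over (distance of any of gift_a, gift_b, tin from where it was at the start of the episode above 0.02 m or angle between any of gift_a, gift_b, tin's own z axis and vertical above 0.5 rad).
It also fails if it takes over 64 s, if anything falls off the work surface, if the arm or the gripper's body presses on something with over 40 N, if the wrist force passes 120 N, or if a joint passes its speed limit or range.

## Robot

A 6-joint arm with a two-finger parallel gripper is mounted at the origin on the work surface. World frame = base frame: x ahead of the robot, y to its left, z up, the work surface at z = 0. Lengths are in m, angles in rad, forces in N, time in s.
With the tool pointing down it reaches from about 0.25 to 0.775 m from the base axis. Payload 4 kg.
Tool frame: the origin (TCP) lies midway between the tips of the shut fingers; the grasp point (between the pads) lies 19 mm behind it (grip_point_offset is the distance from the TCP to the grasp point, in m); z points along the fingers, y is the line along which they close (so a half turn about z gives the same grasp; the last joint's range is limited). The gripper opens to 94 mm and grips with 3 to 60 N. Pads are 16 mm wide; open, the fingers measure 119 mm over their backs; the gripper's body (75 mm by 177 mm) begins 78 mm behind the grasp point.
Start: joints at [-1.216, 0.087, 1.371, -0, 1.684, -0.103], TCP at [0.243, -0.493, 0.206] pointing down, gripper open.
Joint ranges: [-3.1, 3.1], [-0.76, 2.03], [0.27, 2.55], [-1.08, 4.22], [0.17, 2.65], [-2.57, 2.57]. Speed limits (rad/s): [2.79, 2.79, 3.14, 3.14, 3.14, 3.14].

## Interface

Orientations are given as [roll, pitch, yaw] about the fixed x, y, z axes, in that order (R = Rz(yaw) Ry(pitch) Rx(roll)).
In Python, from bench import * gives the robot as it stands.
- The arm moves only by the tool carry_out, never from a script. Its argument "commands" is a list of rows, each a list of 6 numbers: the shift along the tool's x, y, z in m, then the turn, a rotation vector about the tool's x, y, z in rad. In form: [[tx, ty, tz, rx, ry, rz], ...]. A call has exactly 5 rows; each row is the pose to reach, as a shift and turn from the pose commanded when the call began, along the tool's axes at that moment; what a row does not reach only later rows make up. A row lasts 1/10 s, in which the tool goes at most 50 mm and 8.59 degrees, less where a joint would pass 70% of its speed; a pose out of reach is approached as far as the arm can. A call with a gripper value outside its range is refused whole. "jaw" is the opening, from 0 (shut) to 1 (fully open), set as the call begins (left out, the last holds). The fingers move at their own pace and stop on an object; the grip force is fixed at half the most. Time passes only in rows, so rows that repeat a pose let the fingers close, or fill a call up. It gives the time, the measured TCP pose, the force, the opening and the grip force at its end, in the units of the state.
- get_obs(): the state, without advancing time (a new reading comes with each control period).
- snapshot(name): name is "scene" or "top" or "wrist"; returns a dict with "img" (420x560x3 uint8, red, green, blue), "range_z" (420x560 float32, m along the optical axis (not along the pixel's ray), 0 where there is no reading), "fx", "fy", "cx", "cy" (pixels), "R" (3x3) and "t" (3): a world point X has camera coordinates R X + t. Camera axes: x right, y down, z forward; pixel columns grow to the right and rows downward; lengths in m; the calibration is good to about 2 mm. A picture is of the moment at which its call begins.
- close_job(): hands the job in; it is judged then, once.
The state is a dict: "time": time; "joint_positions": joint angles; "qvel": joint speeds; "joint_torque": joint torques, N m; "tool_pos": TCP position; "ee_rot": TCP orientation; "wrist_force": force on the tool from outside, world axes, zero at the start; "wrist_torque": the same for the moment, N m; "width": finger opening in m; "finger_force": force on a finger pad.
Only numpy, scipy, OpenCV 4.12 (cv2) and the standard library are available. Lean on these libraries where they do the work, as an engineer would, in place of code of your own. Each camera call takes 0.05 s, during which the arm holds its last target. There are 200 camera calls.

## Working session

There is one attempt and no reset: what is moved stays moved. The work goes in short steps, Python scripts to look and compute and a tool call to move; the robot and the scene stay as the last step left them, time stands still between calls to the robot, and variables do not carry over. Pictures are saved under pics/ and viewed, at most 10 in all, crops included, and the job is handed in when it is done.

Besides the shell and the picture viewer there is one more tool, called as name(argument=value, ...) on one line, values as JSON. carry_out: Moves the arm, as the interface text tells. Its arguments: {"type":"object","properties":{"commands":{"type":"array","items":{"type":"array","items":{"type":"number"}}},"jaw":{"type":"number"}},"required":["commands"]}

```bash
mkdir -p pics
cat > h.py <<'E'
from bench import *
import numpy as np, cv2
def cloud(s):
    z=s["range_z"]; v,u=np.mgrid[0:z.shape[0],0:z.shape[1]]
    P=np.stack([(u-s["cx"])/s["fx"]*z,(v-s["cy"])/s["fy"]*z,z],-1)
    W=(P-np.array(s["t"]))@np.array(s["R"]); W[z==0]=np.nan
    return W
E
python3 - <<'E'
from h import *
a=[]
for n in("top","scene"):
    s=snapshot(n); cv2.imwrite(f"pics/{n}0.png",s["img"][...,::-1]); np.savez(f"{n}0.npz",**s)
    print(n,np.array(s["R"]).round(2).tolist(),np.array(s["t"]).round(3),s["fx"])
print(get_obs())
E
```

```text
top [[0.1, -1.0, 0.01], [-0.97, -0.1, -0.22], [0.22, 0.02, -0.98]] [-0.083  0.57   1.087] 535.1321967858868
scene [[-0.01, 1.0, -0.0], [0.77, 0.01, -0.64], [-0.64, -0.01, -0.77]] [ 0.058 -0.341  1.2  ] 389.99259847988134
{'time': 0.1, 'joint_positions': array([-1.21612121e+00,  8.78837647e-02,  1.37209714e+00,  4.89271740e-06,
        1.68360345e+00, -1.03100900e-01]), 'qvel': array([-0.00052568, -0.0005582 , -0.00225876,  0.00027943,  0.00054732,
       -0.00013132]), 'joint_torque': array([ 3.61659237e-03, -3.41249514e+01, -3.03302836e+01,  7.20146787e-02,
        3.03614675e-02, -1.05228185e-04]), 'tool_pos': array([ 0.24289866, -0.49290478,  0.2044228 ]), 'ee_rot': array([-3.13961203e+00, -2.09819549e-04,  4.57776353e-01]), 'wrist_force': array([-0.15313383,  0.88791411, -0.54527498]), 'wrist_torque': array([-0.0476166 ,  0.03552169, -0.03531914]), 'finger_force': 0.0, 'width': 0.09404098015666408}
```

View pics/top0.png

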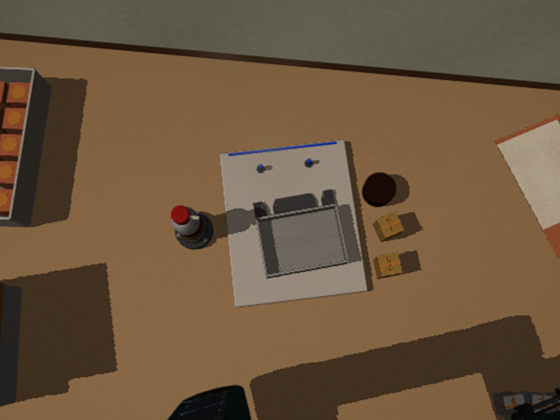

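View pics/scene0.png

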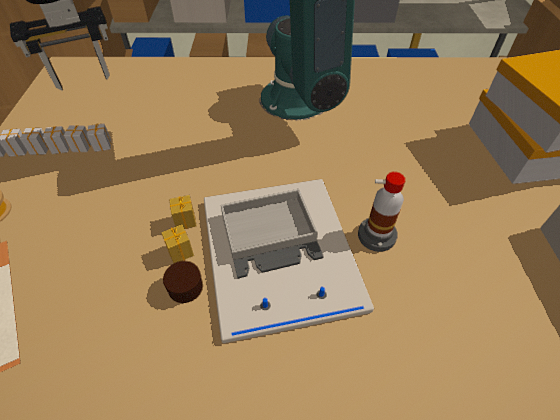

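The top view shows the deck at about (222–368, 140–305) and the pegs at (261,168) and (309,162). The tray covers (257–348, 205–277), askew, with its flange towards the pegs. The cap is at (180,214), the tin at (379,189) and the gifts at (389,226) and (388,264). The scene view agrees.

```bash
cat >> h.py <<'E'
def meas(names=("top","scene"),pan_only=False,live=True):
    for n in names:
        s=snapshot(n) if live else dict(np.load(f"{n}0.npz"))
        W=cloud(s); I=s["img"].astype(int); r,g,b=I[...,0],I[...,1],I[...,2]; Z=W[...,2]
        reg=(abs(W[...,0]-.5)<.3)&(abs(W[...,1])<.3)
        def rect(m,l):
            m=cv2.morphologyEx(m.astype(np.uint8),cv2.MORPH_OPEN,np.ones((2,2)))if l!="rim" else m.astype(np.uint8)
            k,lab,st,_=cv2.connectedComponentsWithStats(m); i=1+np.argmax(st[1:,4]); p=W[lab==i]
            (c,sz,a)=cv2.minAreaRect((p[:,:2]*1000).astype(np.float32)); print(n,l,np.round(c,1),np.round(sz,1),round(a,2),"z",np.median(p[:,2]).round(4),len(p))
        grey=(abs(r-b)<40)
        rect(reg&(Z>.047)&(Z<.062)&grey&~((b>r+25)),"rim")
        if pan_only: continue
        rect(reg&(Z>.012)&(Z<.07)&(b>r-45),"deck")
        for l,m in(("blue",(b>r+40)&(b>g+25)),("red",(r>120)&(g<50)&(b<60)),("gold",(r>140)&(b<70)&(g>90)&(Z>.045)),("tin",(r<70)&(Z>.035)&(Z<.055)&(r>b))):
            k,lab,st,_=cv2.connectedComponentsWithStats((m&reg&(Z>.01)).astype(np.uint8))
            for i in range(1,k):
                if st[i,4]>8:
                    p=W[lab==i]; t=p[p[:,2]>np.max(p[:,2])-.006]
                    print(n,l,st[i,4],"mean",p.mean(0).round(4),"zmax",p[:,2].max().round(4),"top",t.mean(0).round(4), "xy mid",((t.min(0)+t.max(0))/2).round(4))
E
python3 - <<'E'
from h import *
meas(live=False)
for n in("top","scene"):
    s=dict(np.load(n+"0.npz"));W=cloud(s)
    for q in ([(261,168),(309,162),(302,240),(180,214),(240,180),(294,203)] if n=="top" else [(265,303),(322,292),(265,230),(394,180),(300,320),(278,260)]): print(n,q,W[q[1],q[0]].round(4),s["img"][q[1],q[0]])
E
```

```text
top rim [517.8 -70.6] [130.9 180.7] 16.06 z 0.0551 762
top deck [nan nan] [nan  0.] nan z nan 19920
top blue 262 mean [ 0.7292 -0.0097  0.0211] zmax 0.0269 top [ 0.7301 -0.0165  0.0228] xy mid [ 0.7285 -0.0071  0.0239]
top blue 20 mean [ 0.6982 -0.0693  0.0377] zmax 0.0467 top [ 0.6985 -0.0703  0.0438] xy mid [ 0.6983 -0.0704  0.0439]
top blue 14 mean [0.6752 0.0383 0.0395] zmax 0.0469 top [0.6752 0.037  0.0442] xy mid [0.6757 0.0372 0.0446]
top red 165 mean [0.5194 0.173  0.1843] zmax 0.1908 top [0.519  0.1729 0.1863] xy mid [0.5209 0.1721 0.1878]
top gold 13 mean [ 0.5731 -0.2662  0.0619] zmax 0.0655 top [ 0.5724 -0.2649  0.0628] xy mid [ 0.5725 -0.2657  0.063 ]
top gold 16 mean [ 0.4788 -0.246   0.0608] zmax 0.0644 top [ 0.4786 -0.246   0.061 ] xy mid [ 0.4784 -0.2465  0.0614]
top tin 816 mean [ 0.6505 -0.2319  0.0453] zmax 0.0522 top [ 0.6501 -0.2319  0.0478] xy mid [ 0.651  -0.2326  0.0492]
top tin 105 mean [ 0.5753 -0.0529  0.0427] zmax 0.0549 top [ 0.5757 -0.0532  0.052 ] xy mid [ 0.5747 -0.0516  0.0523]
top tin 50 mean [0.5075 0.1537 0.0426] zmax 0.0548 top [0.5086 0.1535 0.0
[... 1244 characters left out ...]
.655  -0.2319  0.0449] xy mid [ 0.6532 -0.2317  0.0451]
top (261, 168) [0.6718 0.0349 0.0383] [42 40 67]
top (309, 162) [ 0.6959 -0.0708  0.0401] [19 37 98]
top (302, 240) [ 0.5207 -0.0715  0.0251] [107 100  92]
top (180, 214) [0.5211 0.1696 0.1825] [124  22  19]
top (240, 180) [0.6441 0.0802 0.0213] [147 134 121]
top (294, 203) [ 0.6014 -0.0462  0.028 ] [51 48 46]
scene (265, 303) [ 0.7041 -0.07    0.0371] [ 11  51 116]
scene (322, 292) [0.6788 0.0371 0.0335] [  0  46 114]
scene (265, 230) [ 0.5267 -0.075   0.0249] [161 153 138]
scene (394, 180) [0.5291 0.1664 0.1834] [181  20   0]
scene (300, 320) [ 0.729  -0.0055  0.0202] [  0  80 194]
scene (278, 260) [ 0.6046 -0.0465  0.0278] [87 85 81]
```

Measured values check out: peg spacing is 109.5 mm against 110, and the rim is 131x181 mm at z 55. Home is about (0.614, -0.0325) with yaw 0.212. The pan is at (0.5177, -0.070) with yaw 0.281. I'll grip the pan's rear wall, with the fingers closing along pan x, and slide it.

```bash
cat >> h.py <<'E'
from scipy.spatial.transform import Rotation as Ro
def plan(x,y,z,yaw,cap=(.24,.7)):
    "row (tool axes) from measured pose to tool-down pose with given yaw; printed in mm/rad"
    o=get_obs(); R=Ro.from_euler("xyz",o["ee_rot"]); T=Ro.from_euler("xyz",[np.pi,0,yaw])
    d=R.inv().apply(np.array([x,y,z])-o["tool_pos"]); w=(R.inv()*T).as_rotvec()
    print("t",round(o["time"],2),"pos",o["tool_pos"].round(4),"rpy",o["ee_rot"].round(3),"F",o["wrist_force"].round(1),"row",d.round(4),w.round(3))
E
python3 -c "
from h import *
plan(.458,-.087,.15,1.852)"
```

```text
t 0.1 pos [ 0.2429 -0.4929  0.2044] rpy [-3.14  -0.     0.458] F [-0.2  0.9 -0.5] row [ 0.3723 -0.2689  0.055 ] [-0.002 -0.002 -1.394]
```

carry_out(commands=[[0.035,-0.025,0,0,0,-0.14],[0.07,-0.05,0,0,0,-0.28],[0.11,-0.08,0,0,0,-0.42],[0.15,-0.11,0,0,0,-0.56],[0.185,-0.135,0,0,0,-0.7]], jaw=0.6)

```text
time: 0.6
tool_pos: [0.3497, -0.2882, 0.2051]
ee_rot: [-3.141, -0.001, 1.164]
wrist_force: [0.6, -0.2, 0.1]
width: 0.0581
finger_force: 0.0
```

```bash
python3 -c "
from h import *
plan(.458,-.087,.12,1.852)"
```

```text
t 0.6 pos [ 0.3497 -0.2882  0.2051] rpy [-3.141e+00 -1.000e-03  1.164e+00] F [ 0.6 -0.2  0.1] row [0.2276 0.0198 0.0852] [-0.    -0.001 -0.688]
```

carry_out(commands=[[0.046,0.004,0.005,0,0,-0.138],[0.092,0.008,0.015,0,0,-0.275],[0.138,0.012,0.035,0,0,-0.413],[0.184,0.016,0.06,0,0,-0.55],[0.2276,0.0198,0.085,0,0,-0.688]])

```text
time: 1.1
tool_pos: [0.4581, -0.0906, 0.1213]
ee_rot: [3.141, 0.001, 1.852]
wrist_force: [0.1, -0.3, -0.0]
width: 0.0565
finger_force: 0.0
```

```bash
python3 -c "
from h import *
meas(pan_only=True)
plan(.458,-.087,.034,1.852)
s=snapshot('scene');cv2.imwrite('pics/s1.png',cv2.resize(s['img'][150:330,170:410,::-1],None,fx=3,fy=3))"
```

```text
top rim [522.4  15.4] [ 48.4 111.9] 75.14 z 0.0553 176
scene rim [517. -69.] [133.9 180.8] 16.02 z 0.054 929
t 1.2 pos [ 0.4561 -0.0873  0.1176] rpy [-3.136 -0.006  1.854] F [-0.1  0.7  0.1] row [-0.0008  0.0024  0.0836] [-0.006 -0.006  0.002]
```

View pics/s1.png

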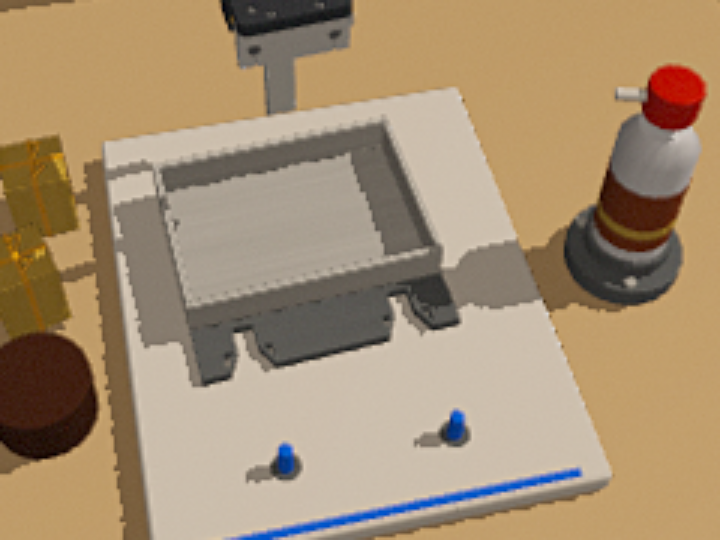

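The pan is unmoved, and the open gripper hangs above its rear wall with the near finger tip at about (280,110) in the crop. Descending to straddle the wall.

carry_out(commands=[[0,0.001,0.02,0,0,0],[0,0.002,0.04,0,0,0],[0,0.002,0.06,0,0,0],[0,0.002,0.075,0,0,0],[0,0.002,0.082,0,0,0]])

```text
time: 1.75
tool_pos: [0.4585, -0.0932, 0.0393]
ee_rot: [-3.14, -0.0, 1.843]
wrist_force: [0.8, 0.1, 0.4]
width: 0.0564
finger_force: 0.0
```

```bash
python3 -c "
from h import *
plan(.458,-.087,.034,1.852)
s=snapshot('top');cv2.imwrite('pics/t2.png',cv2.resize(s['img'][120:320,160:420,::-1],None,fx=3,fy=3))"
```

```text
t 1.75 pos [ 0.4585 -0.0932  0.0393] rpy [-3.14  -0.     1.843] F [0.8 0.1 0.4] row [0.0061 0.0012 0.0053] [-0.002 -0.    -0.009]
```

View pics/t2.png

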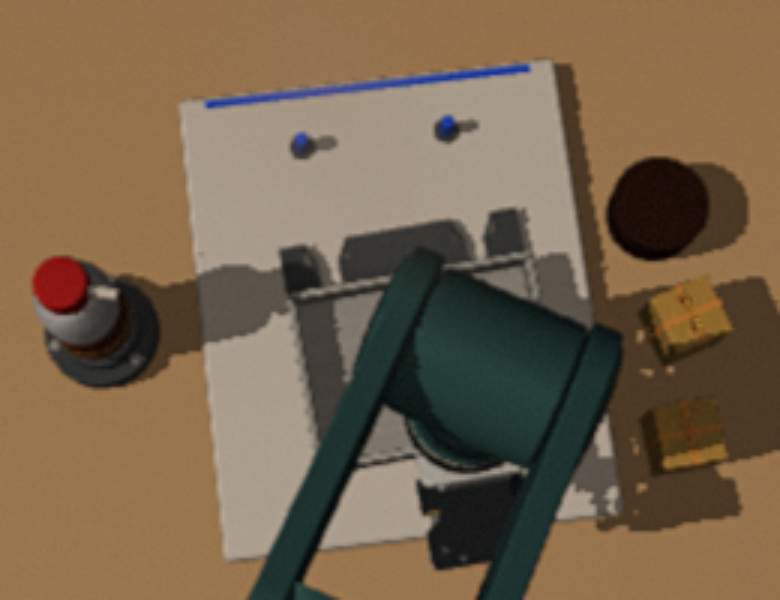

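The arm hides the wall in this view, but the pan and props are undisturbed (pegs at (302,145) and (447,128) in the crop). Lowering slightly, then gripping.

carry_out(commands=[[0.003,0,0.005,0,0,-0.005],[0.003,0,0.005,0,0,-0.005],[0.003,0,0.005,0,0,-0.005],[0.003,0,0.005,0,0,-0.005],[0.003,0,0.005,0,0,-0.005]])

```text
time: 2.3
tool_pos: [0.459, -0.0891, 0.0356]
ee_rot: [3.141, 0.001, 1.851]
wrist_force: [-0.2, -0.3, 0.6]
width: 0.0562
finger_force: 0.0
```

carry_out(commands=[[0,0,0,0,0,0],[0,0,0,0,0,0],[0,0,0,0,0,0],[0,0,0,0,0,0],[0,0,0,0,0,0]], jaw=0)

```text
time: 2.8
tool_pos: [0.4586, -0.0891, 0.0351]
ee_rot: [-3.142, 0.0, 1.851]
wrist_force: [0.3, -0.4, -0.3]
width: 0.0198
finger_force: 0.0
```

```bash
python3 -c "
from h import *
for i in range(3):
  meas(('scene',),pan_only=True); plan(.458,-.087,.034,1.852)
print(get_obs()['width'],get_obs()['finger_force'])"
```

```text
scene rim [517.  -69.2] [133.7 180.5] 15.91 z 0.054 772
t 2.85 pos [ 0.4586 -0.089   0.035 ] rpy [-3.142  0.     1.851] F [-0.4  0.   0.9] row [ 0.0021 -0.      0.001 ] [-0.     0.    -0.001]
scene rim [518.3 -69. ] [131.7 180.1] 15.85 z 0.0542 788
t 2.9 pos [ 0.4586 -0.089   0.035 ] rpy [-3.142  0.     1.851] F [-0.1  0.9 -0.6] row [ 0.0021 -0.      0.001 ] [-0.     0.    -0.001]
scene rim [517.7 -69. ] [133.1 180.4] 16.06 z 0.054 781
t 2.95 pos [ 0.4586 -0.0891  0.0351] rpy [-3.142  0.     1.851] F [-0.1 -0.4 -0.2] row [ 0.0022 -0.      0.0011] [-0.     0.    -0.001]
0.008195302263687585 0.0
```

carry_out(commands=[[0,0,0,0,0,0],[0,0,0,0,0,0],[0,0,0,0,0,0],[0,0,0,0,0,0],[0,0,0,0,0,0]])

```text
time: 3.45
tool_pos: [0.4583, -0.0891, 0.035]
ee_rot: [-3.141, 0.0, 1.851]
wrist_force: [-3.0, -1.6, 1.8]
width: 0.0046
finger_force: 30.0
```

```bash
python3 -c "
from h import *
plan(.5094,-.0574,.035,1.783)"
```

```text
t 3.45 pos [ 0.4583 -0.0891  0.035 ] rpy [-3.141  0.     1.851] F [-3.  -1.6  1.8] row [ 0.0164  0.0579 -0.    ] [-0.001  0.     0.068]
```

The wall is gripped: 4.6 mm opening, 30 N. Sliding to the pre-home pose.

carry_out(commands=[[0.003,0.01,0,0,0,0.012],[0.006,0.022,0,0,0,0.026],[0.0095,0.034,0,0,0,0.04],[0.013,0.046,0,0,0,0.054],[0.0164,0.058,0,0,0,0.068]])

```text
time: 3.95
tool_pos: [0.5096, -0.0574, 0.035]
ee_rot: [-3.14, 0.001, 1.782]
wrist_force: [-3.7, -2.3, 2.5]
width: 0.005
finger_force: 30.0
```

carry_out(commands=[[0,0,0,0,0,0],[0,0,0,0,0,0],[0,0,0,0,0,0],[0,0,0,0,0,0],[0,0,0,0,0,0]])

```text
time: 4.45
tool_pos: [0.5098, -0.0573, 0.035]
ee_rot: [3.141, -0.0, 1.783]
wrist_force: [1.9, 0.2, -0.8]
width: 0.0048
finger_force: 30.0
```

```bash
python3 -c "
from h import *
meas(('scene','scene','scene'),pan_only=True)
plan(.5534,-.0479,.035,1.783)
s=snapshot('top');cv2.imwrite('pics/t3.png',cv2.resize(s['img'][120:320,160:420,::-1],None,fx=3,fy=3))"
```

```text
scene rim [569.4 -41.4] [134.5 180.4] 12.06 z 0.0542 834
scene rim [570.4 -41.2] [132.3 180.4] 12.34 z 0.0541 839
scene rim [571.1 -41.1] [132.1 180.1] 12.2 z 0.0541 843
t 4.6 pos [ 0.5097 -0.0573  0.0351] rpy [ 3.141 -0.     1.783] F [ 0.8  0.6 -1.9] row [-0.      0.0446  0.0001] [ 0. -0. -0.]
```

View pics/t3.png

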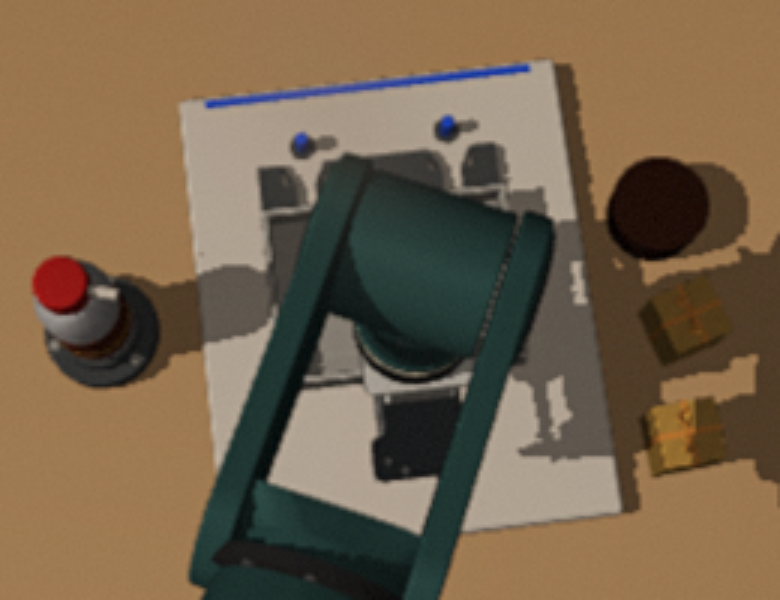

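The pan is square to the pegs: the notches at about (306,180) and (452,172) line up with the pegs at (302,145) and (447,128). Sliding on.

carry_out(commands=[[0,0.007,0,0,0,0],[0,0.014,0,0,0,0],[0,0.021,0,0,0,0],[0,0.028,0,0,0,0],[0,0.034,0,0,0,0]])

```text
time: 5.15
tool_pos: [0.5434, -0.0501, 0.0351]
ee_rot: [-3.141, 0.0, 1.783]
wrist_force: [-4.5, -0.5, 3.9]
width: 0.0049
finger_force: 30.0
```

carry_out(commands=[[0,0.002,0,0,0,0],[0,0.004,0,0,0,0],[0,0.006,0,0,0,0],[0,0.008,0,0,0,0],[0,0.008,0,0,0,0]])

```text
time: 5.65
tool_pos: [0.5513, -0.0483, 0.035]
ee_rot: [3.141, 0.0, 1.783]
wrist_force: [-2.8, -0.9, 2.6]
width: 0.0046
finger_force: 30.0
```

```bash
python3 -c "
from h import *
meas(('scene','scene','scene'),pan_only=True)
plan(.5534,-.0479,.035,1.783)"
```

```text
scene rim [612.4 -32.3] [131.3 180. ] 12.12 z 0.0542 893
scene rim [612.2 -32.2] [131.7 180.3] 12.14 z 0.0542 892
scene rim [612.3 -32.3] [131.8 180.4] 12.44 z 0.0541 885
t 5.8 pos [ 0.5513 -0.0483  0.0351] rpy [3.141 0.    1.783] F [-2.4 -0.3  1.1] row [-0.      0.0022  0.0001] [ 0.001  0.    -0.   ]
```

Push in small steps until contact force rises.

carry_out(commands=[[0,0.001,0,0,0,0],[0,0.0015,0,0,0,0],[0,0.002,0,0,0,0],[0,0.0025,0,0,0,0],[0,0.0025,0,0,0,0]])

```text
time: 6.3
tool_pos: [0.5526, -0.048, 0.035]
ee_rot: [-3.14, -0.0, 1.783]
wrist_force: [-6.0, -1.9, 3.9]
width: 0.0049
finger_force: 30.0
```

carry_out(commands=[[0,0.0005,0,0,0,0],[0,0.001,0,0,0,0],[0,0.0015,0,0,0,0],[0,0.002,0,0,0,0],[0,0.002,0,0,0,0]])

```text
time: 6.8
tool_pos: [0.5528, -0.0481, 0.035]
ee_rot: [-3.136, -0.0, 1.783]
wrist_force: [-10.9, -2.4, 6.3]
width: 0.0047
finger_force: 30.0
```

```bash
python3 -c "
from h import *
meas(('scene','scene','scene'),pan_only=True)
plan(.5534,-.0479,.035,1.783)"
```

```text
scene rim [613.2 -32. ] [132.6 180.5] 12.31 z 0.0542 892
scene rim [614. -32.] [132.  180.1] 12.26 z 0.0542 892
scene rim [613.6 -32.1] [132.3 180.3] 12.3 z 0.0542 896
t 6.95 pos [ 0.5528 -0.0481  0.0351] rpy [-3.136 -0.     1.783] F [-10.4  -1.9   6.9] row [0.0001 0.0006 0.    ] [-0.006 -0.    -0.   ]
```

Force has risen and the TCP has stalled; the pan measures (0.6136, -0.032) at 12.3°, which is home. Relaxing, then releasing.

carry_out(commands=[[0,-0.001,0,0,0,0],[0,-0.002,0,0,0,0],[0,-0.0025,0,0,0,0],[0,-0.0025,0,0,0,0],[0,-0.0025,0,0,0,0]])

```text
time: 7.45
tool_pos: [0.5528, -0.0481, 0.0351]
ee_rot: [-3.141, 0.0, 1.783]
wrist_force: [-3.8, -1.1, 2.8]
width: 0.0049
finger_force: 30.0
```

carry_out(commands=[[0,0,0,0,0,0],[0,0,0,0,0,0],[0,0,0,0,0,0],[0,0,0,0,0,0],[0,0,0,0,0,0]], jaw=0.5)

```text
time: 7.95
tool_pos: [0.5531, -0.0479, 0.0351]
ee_rot: [3.141, 0.0, 1.783]
wrist_force: [-0.3, 0.1, -0.4]
width: 0.042
finger_force: 0.0
```

carry_out(commands=[[0,0,-0.01,0,0,0],[0,0,-0.03,0,0,0],[0,0,-0.06,0,0,0],[0,0,-0.1,0,0,0],[0,0,-0.14,0,0,0]])

```text
time: 8.45
tool_pos: [0.5526, -0.0479, 0.1769]
ee_rot: [3.142, 0.0, 1.783]
wrist_force: [0.3, -0.2, 0.9]
width: 0.047
finger_force: 0.0
```

```bash
python3 -c "
from h import *
meas(('scene','scene','scene'),pan_only=True)
meas(('scene','top'))
plan(.523,.170,.23,1.783)"
```

```text
scene rim [613.7 -32.2] [131.7 179.9] 12.2 z 0.054 1055
scene rim [613.1 -32. ] [132.3 180.5] 12.07 z 0.0541 1050
scene rim [612.9 -32.2] [134.2 180.2] 12.21 z 0.0541 1057
scene rim [613.4 -32.1] [132.3 180.2] 12.07 z 0.0541 1065
scene deck [560.7 -40.1] [354.2 294.1] 12.76 z nan 19203
scene blue 52 mean [0.678  0.0362 0.0353] zmax 0.0456 top [0.6771 0.0366 0.0433] xy mid [0.6761 0.0364 0.0433]
scene blue 52 mean [ 0.7012 -0.0704  0.0354] zmax 0.0466 top [ 0.7005 -0.0703  0.0431] xy mid [ 0.7    -0.07    0.0436]
scene blue 440 mean [ 0.7297 -0.0108  0.0205] zmax 0.0235 top [ 0.7297 -0.0106  0.0205] xy mid [ 0.7298 -0.0082  0.0206]
scene red 199 mean [0.5261 0.1703 0.183 ] zmax 0.1856 top [0.5255 0.1697 0.1837] xy mid [0.5242 0.1694 0.1827]
scene gold 324 mean [ 0.4848 -0.2584  0.0604] zmax 0.0673 top [ 0.484  -0.2603  0.0626] xy mid [ 0.4865 -0.2613  0.0643]
scene gold 28 mean [ 0.5608 -0.2387  0.0603] zmax 0.0628 top [ 0.5608 -0.2387  0.0603] xy mid [ 0.5574 -0.2378  0.0604]
scene gold 56 mean [ 0.5677 -0.2554  0.0616] zmax 0.0688 top [ 0.5693 -0.2509  0.0652] xy mid [ 0.5685 -0.250
[... 683 characters left out ...]
]
top gold 389 mean [ 0.4832 -0.2585  0.0607] zmax 0.0677 top [ 0.4843 -0.2589  0.0632] xy mid [ 0.4837 -0.2583  0.0647]
top tin 803 mean [ 0.6503 -0.2321  0.0453] zmax 0.0526 top [ 0.6523 -0.232   0.048 ] xy mid [ 0.6504 -0.2319  0.0496]
top tin 58 mean [0.5057 0.1546 0.0424] zmax 0.0547 top [0.5094 0.1491 0.052 ] xy mid [0.5074 0.159  0.052 ]
top tin 14 mean [ 0.5437 -0.0177  0.0434] zmax 0.0515 top [ 0.5441 -0.0192  0.0475] xy mid [ 0.5438 -0.0174  0.0487]
top tin 11 mean [ 0.55   -0.2703  0.0456] zmax 0.0527 top [ 0.5489 -0.2682  0.0517] xy mid [ 0.5489 -0.2681  0.0516]
t 8.7 pos [ 0.5527 -0.0479  0.1751] rpy [3.141 0.    1.783] F [0.4 0.7 0. ] row [ 0.2193  0.0168 -0.0549] [ 0.  0. -0.]
```

The pan stayed home after release (0.6133, -0.032, 12.1°). Shutting the fingers and going over the cap at (0.523, 0.170).

carry_out(commands=[[0,0,-0.045,0,0,0],[0.045,0.004,-0.055,0,0,0],[0.09,0.008,-0.055,0,0,0],[0.135,0.012,-0.055,0,0,0],[0.18,0.015,-0.055,0,0,0]], jaw=0)

```text
time: 9.2
tool_pos: [0.5283, 0.1325, 0.2278]
ee_rot: [-3.138, -0.0, 1.782]
wrist_force: [0.4, -0.6, 0.4]
width: 0.0104
finger_force: 0.0
```

carry_out(commands=[[0.02,0.001,0,0,0,0],[0.039,0.002,0,0,0,0],[0.039,0.002,0,0,0,0],[0.039,0.002,0,0,0,0],[0.039,0.002,0,0,0,0]])

```text
time: 9.7
tool_pos: [0.5233, 0.1686, 0.2291]
ee_rot: [-3.14, 0.001, 1.782]
wrist_force: [-0.2, -0.3, 0.1]
width: 0.0005
finger_force: 0.0
```

```bash
python3 -c "
from h import *
plan(.523,.170,.19,1.783)
s=snapshot('scene');cv2.imwrite('pics/s4.png',cv2.resize(s['img'][120:320,200:460,::-1],None,fx=3,fy=3))
meas(('scene','scene'),pan_only=True)"
```

```text
t 9.7 pos [0.5233 0.1686 0.2291] rpy [-3.140e+00  1.000e-03  1.782e+00] F [-0.2 -0.3  0.1] row [0.0015 0.0001 0.0391] [-0.002  0.001 -0.001]
scene rim [613.4 -32.1] [132.4 180.2] 12.33 z 0.054 1056
scene rim [613.5 -32. ] [132.  180.2] 12.23 z 0.054 1051
```

View pics/s4.png

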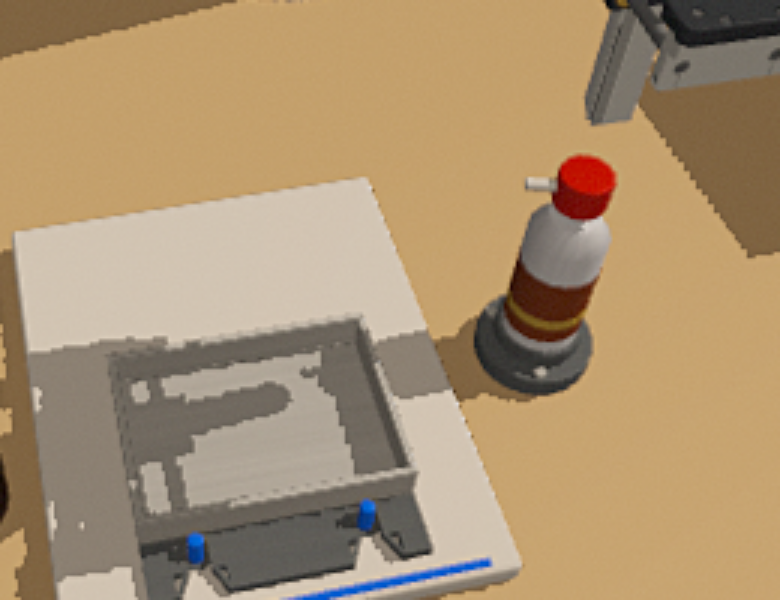

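Both pegs, at (197,548) and (368,515), sit in the notch bottoms, and the shut fingertips hang just above the red cap at (585,180). Pressing.

carry_out(commands=[[0.0015,0,0.015,0,0,0],[0.0015,0,0.03,0,0,0],[0.0015,0,0.04,0,0,0],[0.0015,0,0.043,0,0,0],[0.0015,0,0.043,0,0,0]])

```text
time: 10.35
tool_pos: [0.5225, 0.171, 0.1859]
ee_rot: [-3.14, 0.0, 1.783]
wrist_force: [-0.2, 0.3, -0.2]
width: 0.0005
finger_force: 0.0
```

carry_out(commands=[[0,0,0.003,0,0,0],[0,0,0.006,0,0,0],[0,0,0.009,0,0,0],[0,0,0.011,0,0,0],[0,0,0.011,0,0,0]])

```text
time: 10.85
tool_pos: [0.5237, 0.1713, 0.1776]
ee_rot: [3.139, 0.0, 1.783]
wrist_force: [-0.5, -0.1, 5.8]
width: 0.0005
finger_force: 3.3
```

```bash
python3 -c "
from h import *
plan(.523,.170,.174,1.783)"
```

```text
t 10.85 pos [0.5237 0.1713 0.1776] rpy [3.139 0.    1.783] F [-0.5 -0.1  5.8] row [-0.0012 -0.0009  0.0036] [ 0.003  0.    -0.   ]
```

Force is 5.8 N, so the cap is about 5–6 mm down. I'll press on to the stop and hold.

carry_out(commands=[[0,0,0.002,0,0,0],[0,0,0.004,0,0,0],[0,0,0.005,0,0,0],[0,0,0.005,0,0,0],[0,0,0.005,0,0,0]])

```text
time: 11.35
tool_pos: [0.5238, 0.1714, 0.1761]
ee_rot: [3.136, 0.0, 1.783]
wrist_force: [-6.1, -1.3, 15.3]
width: 0.0002
finger_force: 7.9
```

carry_out(commands=[[0,0,0.001,0,0,0],[0,0,0.001,0,0,0],[0,0,0.001,0,0,0],[0,0,0.001,0,0,0],[0,0,0.001,0,0,0]])

```text
time: 11.85
tool_pos: [0.5238, 0.1714, 0.1761]
ee_rot: [3.135, 0.0, 1.783]
wrist_force: [-5.7, -1.4, 18.0]
width: 0.0006
finger_force: 9.3
```

The cap is on its stop: 18 N, tip at z 0.176, which is the full 8 mm of travel. Retreating.

carry_out(commands=[[0,0,-0.01,0,0,0],[0,0,-0.025,0,0,0],[0,0,-0.045,0,0,0],[0,0,-0.07,0,0,0],[0,0,-0.09,0,0,0]])

```text
time: 12.35
tool_pos: [0.5231, 0.1712, 0.2612]
ee_rot: [3.141, 0.0, 1.783]
wrist_force: [0.9, 0.2, 0.5]
width: 0.0003
finger_force: 0.0
```

carry_out(commands=[[0,0,0,0,0,0],[0,0,0,0,0,0],[0,0,0,0,0,0],[0,0,0,0,0,0],[0,0,0,0,0,0]], jaw=0.2)

```text
time: 12.85
tool_pos: [0.5226, 0.1711, 0.2587]
ee_rot: [-3.139, 0.0, 1.783]
wrist_force: [0.7, -0.5, -0.3]
width: 0.019
finger_force: 0.0
```

```bash
python3 -c "
from h import *
meas(('scene',))
plan(.523,.170,.174,1.783)"
```

```text
scene rim [613.5 -32.1] [132.4 180.1] 12.1 z 0.054 1065
scene deck [nan nan] [nan  0.] nan z nan 19431
scene blue 52 mean [0.6781 0.0362 0.0354] zmax 0.0463 top [0.6773 0.0367 0.0438] xy mid [0.6762 0.0363 0.0437]
scene blue 51 mean [ 0.7012 -0.0703  0.0354] zmax 0.0461 top [ 0.7007 -0.0701  0.0433] xy mid [ 0.7005 -0.07    0.0432]
scene blue 437 mean [ 0.7299 -0.0112  0.0207] zmax 0.0244 top [ 0.7299 -0.0113  0.0207] xy mid [ 0.7293 -0.0082  0.0214]
scene red 204 mean [0.5268 0.17   0.1827] zmax 0.1862 top [0.5257 0.1693 0.1838] xy mid [0.5236 0.1699 0.1832]
scene gold 178 mean [ 0.4788 -0.2516  0.0606] zmax 0.0673 top [ 0.4807 -0.254   0.063 ] xy mid [ 0.4835 -0.257   0.0643]
scene gold 9 mean [ 0.4852 -0.2703  0.0599] zmax 0.0611 top [ 0.4852 -0.2703  0.0599] xy mid [ 0.4854 -0.2702  0.0597]
scene gold 32 mean [ 0.5666 -0.2622  0.0615] zmax 0.0656 top [ 0.5661 -0.2617  0.0618] xy mid [ 0.565  -0.2651  0.0628]
scene gold 59 mean [ 0.5707 -0.2359  0.0593] zmax 0.0625 top [ 0.57   -0.2364  0.0598] xy mid [ 0.568  -0.2353  0.0599]
scene gold 13 mean [ 0.5782 -0.2472  0.0634] zmax 0.0676 top [ 0.5768 -0.247   0.0648] xy mid [ 0.5772 -0.2469  0.0652]
scene tin 24 mean [0.5317 0.1472 0.0492] zmax 0.0549 top [0.5299 0.1458 0.0525] xy mid [0.5278 0.1462 0.0522]
scene tin 998 mean [ 0.6563 -0.2308  0.0445] zmax 0.0489 top [ 0.6546 -0.2317  0.045 ] xy mid [ 0.6536 -0.2316  0.0459]
t 12.9 pos [0.5227 0.1711 0.2591] rpy [-3.14   0.     1.783] F [ 1.   1.1 -0.4] row [-0.0011  0.0002  0.0851] [-0.002  0.    -0.   ]
```

The pan is home, the cap is back up, and the props haven't moved. Handing in.

```bash
python3 -c "
from h import *
print(close_job())"
```

```text
the job is handed in; nothing more can be done
None
```

I handed the job in at about 13 s: the pan was slid home against both pegs, the cap was then pressed to its stop and sprang back up, and the gift boxes and tin did not move; the hand-in returned no verdict.

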